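# Roll a bottle up onto the bottle roller and switch it on

## Robot

A 6-joint arm with a two-finger parallel gripper is mounted at the origin on a cart in front of the work surface, level with it; the furniture and walls round the work are solid. World frame = base frame: x ahead of the robot, y to its left, z up, the work surface at z = 0. Lengths are in m, angles in rad, forces in N, time in s.
With the tool pointing down it reaches from about 0.35 to 0.8 m from the base axis. Payload 7.3 kg.
Tool frame: the origin (TCP) lies between the finger pads; the fingertips stand 25 mm ahead of it and the grasp point (between the pads) lies 6 mm ahead of it (r.tip_extent is the distance from the TCP to the fingertips, in m); z points along the fingers, y is the line along which they close (so a half turn about z gives the same grasp; the last joint's range is limited). The gripper opens to 85 mm and grips with 20 to 120 N. Pads are 22 mm wide; open, the fingers measure 114 mm over their backs; the gripper's body (76 mm by 85 mm) begins 54 mm behind the grasp point. The pads swing forward as they close: fully open they stand 13 mm farther back than shut.
Start: joints at [1.111, 0.342, 1.524, -0, 1.275, -0.146], TCP at [0.162, 0.499, 0.256] pointing down, gripper open.
Joint ranges: [-2.53, 2.53], [-0.77, 2.02], [0.04, 2.7], [-1, 4.14], [0.28, 2.66], [-3.11, 3.11]. Speed limits (rad/s): [2.57, 2.57, 3.14, 3.14, 3.14, 3.14].

## Interface

Orientations are given as a unit quaternion [x, y, z, w].
In Python, from workcell import r, command_gripper, optics gives the robot as it stands. The module is installed in compiled form; this text tells all that it offers. Calls block until the motion is done:
- r.reach(position, orientation): joint-space move of the TCP to a pose.
- r.move_straight(position, orientation=None, speed=0.15, max_force=None): straight line of the TCP; orientation=None keeps the orientation; speed is the mean speed in m/s. With max_force (N) it stops when the force on the tool has changed by that much, and returns True; else False.
- r.movej(angles): joint-space move.
- command_gripper(opening, force=None): finger opening in m; force is the grip in N (None keeps the last); returns when the fingers have stopped.
- r.hold(seconds).
- r.solve_ik(position, orientation): joint angles nearest the present ones, or None.
- r.read_state(): the state.
- optics.get_image(name): name is "side" or "top" or "wrist"; returns (picture, depth): 480x640x3 uint8, red, green, blue; 480x640 float32, m along the optical axis (not along the pixel's ray), 0 where there is no reading.
- optics.camera_model(name): a dict with "K" (3x3 intrinsics, pixels), "k1" (the pictures are not rectified: a ray, as slopes to the right and down, at radius r is drawn at 1 + k1 r^2 times it, then the intrinsics apply), "R" (3x3) and "t" (3): a world point X has camera coordinates R X + t; the wrist camera has in their place "tool_from_camera" (4x4, takes a point from camera to tool coordinates, whose origin is the TCP and whose axes are the flange's). Camera axes: x right, y down, z forward; pixel columns grow to the right and rows downward; lengths in m; the calibration is good to about 2 mm. A picture is of the moment at which its call begins: read the wrist's pose just before it. camera_model takes no time and is no camera call.
A pose or a line that the arm cannot do raises r.PlanningError and nothing moves.
- r.finish_job(): hands the job in; it is judged then, once.
The state is a dict: "time_s": time; "joint_positions": joint angles; "dq": joint speeds; "tau": joint torques, N m; "eef_pos": TCP position; "eef_rot": TCP orientation; "contact_force": force on the tool from outside, world axes, zero at the start; "torque": the same for the moment, N m; "grip_width": finger opening in m; "grip_force": force on a finger pad.
Only numpy, scipy, OpenCV 4.12 (cv2) and the standard library are available. Lean on these libraries where they do the work, as an engineer would, in place of code of your own. Each camera call takes 0.05 s, during which the arm holds its last target. There are 200 camera calls.

## Task

Push the white bottle that lies in front of the bottle roller up the roller's sloping apron with your fingertips, in one slow, gentle, steady push so that it never runs away or rolls back down, until it drops in between the two rubber rollers and lies there still. Only then take your fingers off it and press the raised end of the black rocker switch fully down to turn the machine on. Do not grip the bottle, pick it up or stand it on end, and leave everything else on the trolley where it is.

Things in the scene. Friction and masses are not known exactly. Their poses are not given: they have to be found in the camera images.
- mixer: Low bench bottle roller, fixed. Origin on the trolley top (z 0); x = the way the bottle travels (roughly world +y), y = along the rollers, z up. In mm: apron from x -110 to 40, then two black rubber rollers, 26 across, axes along y at x 55 and 105, z 17, turning stiffly; between end plates 44 high (inner faces y +-76); steel rear guard x 121 to 127, 53 high; white drive housing x 45 to 129, y -131 to -81, 52 high.
- nip (a point): The resting place: where the bottle's axis and mid-length lie when it sits between the rollers (mixer x 80, y 0, z 50.7 mm). Push until the bottle's axis is past the front roller's crown (mixer x 55, axis then at z 59 mm); it then drops 8 mm into the nip by itself and stays. Let go on the apron, it rolls back down.
- bottle: Translucent bottle with blue screw cap lying on its side before the apron: 58 mm across, 123 mm long, 0.22 to 0.45 kg. Straight wall 4 to 76 mm from its base (balance point at 51), then a shoulder; cap 42 mm across, the last 24 mm. Origin at the centre of its base, z axis along the bottle from base to cap: along mixer +y, within 0.15 rad. Smooth; x and y axes turn as it rolls.
- bottle_mid (a point): Point on the bottle's axis at mid-length, 61.5 mm from its base. It starts 25 to 62 mm before the apron's foot (mixer x -172 to -135) and within some 10 mm of mixer y 0, 29 mm above the trolley top.
- rocker (a joint): The black rocker switch, 47 x 28 mm, on the drive housing, pivot along mixer y at mixer x 86, y -106, z 55.5 mm. Value in rad: 0 = off (its end towards mixer +x stands up), 0.4 = on (that end level). It stays where it is left and takes about 3 N at the pressing point.
- rocker_press (a point): Top of the rocker's raised end, where to press: some 12 mm from the pivot towards mixer +x; 65 mm above the trolley when off, 59 mm when on. The point moves with the rocker.
- timer: Bystander: grey dial timer, 58 x 62 x 58 mm, beyond the apron. Origin under its centre.
- beaker: Bystander: glass beaker, 72 mm across, 90 mm high, at the back. Origin under its centre.
- wash_bottle: Bystander: white wash bottle with a bent spout, 223 mm high, at the back right corner. Origin near the middle of its underside.
- dish: Bystander: shallow metal dish, 90 mm across, 14 mm high, front left. Origin under its centre.
- marker: Bystander: marker pen, 135 mm long, lying at the front edge.
- vial: Bystander: small capped glass vial, 12 mm across, 34 mm high, front right. Origin under its centre.
- vial_b: Bystander: a second such vial beside the first.
- apron: The sloping grey apron: foot edge at mixer x -110, z 0, top edge at x 40, z 29 mm (11 degrees), 136 mm wide between two white side guides (5 mm thick) that stand 15 mm above it. Origin at the middle of the foot edge, x up the slope, y along the rollers, z square to its surface; the bottle's axis stays 29 mm above it.

How it is judged:
By the outcome, as a careful person would: the job done as asked, in the order asked, and still so for the second after the job is handed in, with the robot touching nothing.
It also fails if it takes over 45 s, if anything falls off the work surface, if the arm or the gripper's body presses on something with over 40 N, if the wrist force passes 120 N, or if a joint passes its speed limit or range.

## Working session

There is one attempt and no reset: what is moved stays moved. The work goes in short steps, each a Python script; the robot and the scene stay as the last script left them, time stands still between calls to the robot, and variables do not carry over. Pictures are saved under pics/ and viewed, at most 10 in all, crops included, and the job is handed in when it is done.

```bash
mkdir -p pics; cat > h.py <<'E'
import numpy as np, cv2
from workcell import r, command_gripper, optics
from scipy.spatial.transform import Rotation as Ro
def cloud(name):
    s=r.read_state(); im,d=optics.get_image(name); m=optics.camera_model(name)
    K=np.array(m["K"]); v,u=np.mgrid[0:480,0:640]
    xd=(u-K[0,2])/K[0,0]; yd=(v-K[1,2])/K[1,1]
    x,y=xd.copy(),yd.copy()
    for _ in range(8):
        f=1+m["k1"]*(x*x+y*y); x=xd/f; y=yd/f
    P=np.stack([x*d,y*d,d],-1)
    if name=="wrist":
        T=np.array(m["tool_from_camera"]); P=P@T[:3,:3].T+T[:3,3]
        P=P@Ro.from_quat(s["eef_rot"]).as_matrix().T+np.array(s["eef_pos"])
    else: P=(P-np.array(m["t"]))@np.array(m["R"])
    P[d==0]=np.nan
    return im,P
E
python3 - <<'E'
from h import *
for n in("top","side"):
    im,P=cloud(n); np.savez(n,im=im,P=P); cv2.imwrite(f"pics/{n}0.png",im[...,::-1])
s=r.read_state(); print(s["time_s"],s["eef_pos"],s["eef_rot"],r.tip_extent, s["contact_force"])
E
```

```text
0.1 [0.16189607 0.49907473 0.25568687] [ 1.56253828e-01  9.87716690e-01 -6.63119121e-04 -2.01791541e-04] 0.025 [ 0.34890732 -0.33107448 -1.01439522]
```

View pics/top0.png

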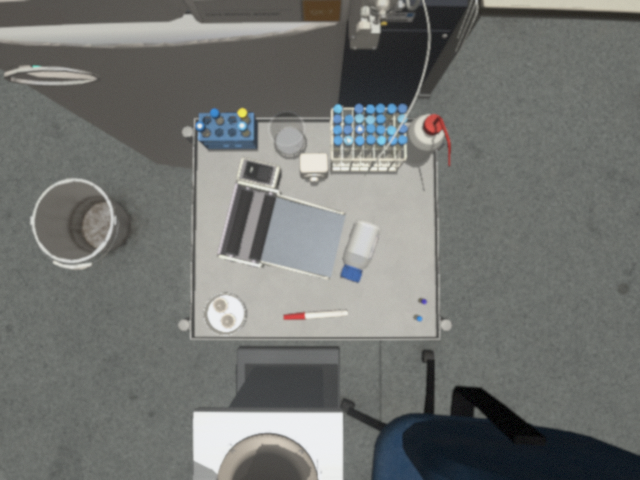

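View pics/side0.png

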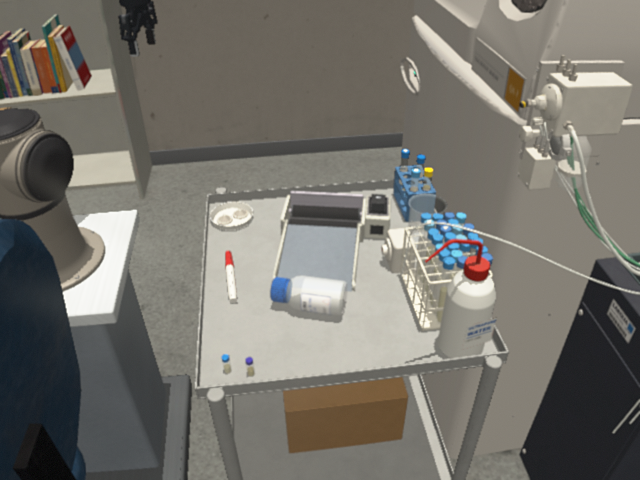

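The top view shows the bottle near (362,245) with its cap at (351,273). The apron foot edge runs from (345,213) to (328,277), the rollers are near (250,225), and the drive housing with the rocker is near (258,173). The side view agrees.

```bash
python3 - <<'E'
import numpy as np, cv2
for n,pts in (("top",[(362,240),(351,273),(300,235),(250,225),(265,172),(344,213),(328,277),(400,260)]),("side",[(320,297),(281,290),(320,250),(325,212),(377,200),(377,208),(230,280)])):
    d=np.load(n+".npz"); im,P=d["im"],d["P"]; hsv=cv2.cvtColor(im,cv2.COLOR_RGB2HSV)
    for u,v in pts: print(n,u,v,hsv[v,u],P[v,u].round(4))
    # apron + cap
    m=((hsv[...,0]>100)&(hsv[...,0]<125)&(hsv[...,1]>30)&(hsv[...,1]<90)).astype(np.uint8)
    c=max(cv2.findContours(m,0,2)[0],key=cv2.contourArea); print("apron",cv2.contourArea(c),cv2.boxPoints(cv2.minAreaRect(c)).round(1).tolist())
    Q=P.reshape(-1,3); 
    mb=((hsv[...,0]>100)&(hsv[...,0]<125)&(hsv[...,1]>150)).astype(np.uint8)
    for c in cv2.findContours(mb,0,2)[0]:
        if cv2.contourArea(c)>60:
            k=np.zeros_like(mb); cv2.drawContours(k,[c],-1,1,-1); p=P[k>0]; print("blue",cv2.contourArea(c),cv2.minAreaRect(c),np.nanmedian(p,0).round(4))
E
```

```text
top 362 240 [110   4 214] [ 0.5102 -0.1967  0.0594]
top 351 273 [109 143 166] [ 0.444  -0.1749  0.0513]
top 300 235 [102  15 168] [ 0.5229 -0.0704  0.0153]
top 250 225 [165   6 158] [0.545  0.0372 0.0038]
top 265 172 [ 0  6 83] [ 0.6485 -0.0008  0.0579]
top 344 213 [ 24  15 166] [ 0.5702 -0.1637  0.0084]
top 328 277 [ 35   9 176] [ 0.4345 -0.1294  0.0092]
top 400 260 [ 20  12 185] [ 0.4703 -0.2844 -0.0041]
apron 752.5 [[339.20001220703125, 99.4000015258789], [374.20001220703125, 58.900001525878906], [416.29998779296875, 95.19999694824219], [381.3999938964844, 135.6999969482422]]
side 320 297 [ 21   7 247] [ 0.504  -0.2228  0.0482]
side 281 290 [109 145 162] [ 0.4431 -0.1924  0.0438]
side 320 250 [ 97  13 174] [ 0.5241 -0.0642  0.0184]
side 325 212 [23 16 62] [0.5496 0.0537 0.0223]
side 377 200 [30  7 76] [0.6498 0.024  0.0612]
side 377 208 [20 14 54] [ 0.6441 -0.0028  0.0605]
side 230 280 [ 21   7 253] [ 0.3562 -0.1247  0.0173]
apron 3863.5 [[-7.0, 269.0], [52.900001525878906, 255.0], [85.19999694824219, 392.79998779296875], [25.200000762939453, 406.79998779296875]]
blue 115.5 ((279.5, 285.0), (14.0, 15.0), 90.0) [ 0.4408 -0.1824  0.049 ]
blue 189.5 ((447.6141662597656, 254.69712829589844), (15.588589668273926, 25.508602142333984), 14.931416511535645) [ 0.6935 -0.2539  0.136 ]
```

```bash
cat >> h.py <<'E'
def quat(yd):  # tool down, tool y along yd (2-vector)
    y=np.array([*yd,0.])/np.linalg.norm(yd); z=np.array([0,0,-1.]); return Ro.from_matrix(np.stack([np.cross(y,z),y,z],1)).as_quat()
E
python3 - <<'E'
from h import *
print(np.round(optics.camera_model("wrist")["tool_from_camera"],3).tolist())
yd=np.array([-.97,.245])
for s in(1,-1): print(s,r.solve_ik([.5,-.1,.36],quat(s*yd)),r.solve_ik([.5,-.25,.05],quat(s*yd)),r.solve_ik([.53,.04,.08],quat(s*yd)))
E
```

```text
[[0.0, -0.953, -0.304, 0.077], [1.0, 0.0, 0.0, -0.001], [0.0, -0.304, 0.953, -0.118], [0.0, 0.0, 0.0, 1.0]]
1 [-3.47794648e-01  2.53933275e-01  1.36408535e+00 -4.44089210e-16
  1.52357402e+00  3.04120091e+00] [-6.00745155e-01  6.43492193e-01  1.66355373e+00 -4.44089210e-16
  8.34546732e-01  2.78825040e+00] [-6.89129130e-02  5.60242726e-01  1.72255660e+00 -4.44089210e-16
  8.58793330e-01 -2.96310267e+00]
-1 [-3.47794648e-01  2.53933275e-01  1.36408535e+00 -4.44089210e-16
  1.52357402e+00 -1.00391747e-01] [-6.00745155e-01  6.43492193e-01  1.66355373e+00 -4.44089210e-16
  8.34546732e-01 -3.53342254e-01] [-6.89129130e-02  5.60242726e-01  1.72255660e+00 -4.44089210e-16
  8.58793330e-01  1.78489988e-01]
```

```bash
python3 - <<'E'
from h import *
r.reach([.527,-.05,.30],quat([.97,-.245]))
im,P=cloud("wrist"); np.savez("w1",im=im,P=P); cv2.imwrite("pics/w1.png",im[...,::-1]); print(r.read_state()["time_s"])
E
```

```text
2.5
```

View pics/w1.png

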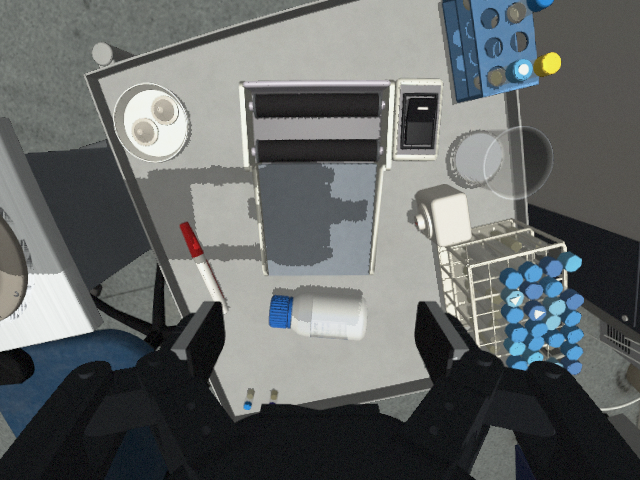

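The wrist view shows the bottle from (268,311) at the cap to (368,314) at the base, almost square to the apron. The apron's guides end at (264,274) and (374,272). The rollers are at rows 104 and 150, and the rocker is at (419,120).

```bash
cat > meas.py <<'E'
from h import *
def ray(uv,z,pos,rot):
    m=optics.camera_model("wrist"); K=np.array(m["K"]); xd=(uv[0]-K[0,2])/K[0,0]; yd=(uv[1]-K[1,2])/K[1,1]; x,y=xd,yd
    for _ in range(8): f=1+m["k1"]*(x*x+y*y); x,y=xd/f,yd/f
    T=np.array(m["tool_from_camera"]); R=Ro.from_quat(rot).as_matrix()
    d=R@T[:3,:3]@[x,y,1]; o=R@T[:3,3]+pos
    return o+d*(z-o[2])/d[2]
E
python3 - <<'E'
from meas import *
s=r.read_state(); p,q=s["eef_pos"],s["eef_rot"]
d=np.load("w1.npz"); im,P=d["im"],d["P"]; g=cv2.cvtColor(im,cv2.COLOR_RGB2HSV)
def big(m,roi):
    k=np.zeros(m.shape,np.uint8); u0,v0,u1,v1=roi; k[v0:v1,u0:u1]=m[v0:v1,u0:u1]
    n,l,st,c=cv2.connectedComponentsWithStats(k); i=1+np.argmax(st[1:,4]); return l==i
# rollers
V=g[...,2].astype(int)
for nm,roi in(("rear",(250,88,385,122)),("front",(250,136,385,165))):
    k=big(V<60,roi); c=cv2.findContours(k.astype(np.uint8),0,2)[0][0]; (cx,cy),sz,a=cv2.minAreaRect(c)
    print(nm,(cx,cy),sz,a,np.nanpercentile(P[k][:,2],[5,50,95]).round(4))
    vs,us=np.nonzero(k); b=np.polyfit(us,vs,1); u0,u1=us.min(),us.max()
    print(" ends",ray((u0,np.polyval(b,u0)),.03,p,q).round(4),ray((u1,np.polyval(b,u1)),.03,p,q).round(4))
# plane: table and apron heights
print("table z",P[255,210],"apron",P[265,320],P[175,350])
print("foot corners",ray((265,275),0,p,q).round(4),ray((371,274),0,p,q).round(4))
k=big((V<75),(400,90,440,150)); c=cv2.findContours(k.astype(np.uint8),0,2)[0][0]; R=cv2.minAreaRect(c); print("rocker",R,np.nanmedian(P[k],0).round(4),ray(R[0],.056,p,q).round(4))
# bottle
Z=P[...,2]; k=big((Z>.013)&(np.nan_to_num(Z)<.08),(235,282,400,350))
B=P[k]; ax=np.cov(B[:,:2].T); w,v=np.linalg.eigh(ax); a=v[:,1]; a*=-np.sign(a[0])
print("bottle n",len(B),"axis",a,"zmax",np.nanpercentile(B[:,2],99)); t=B[:,:2]@a; print("ext",np.percentile(t,[.3,99.7]))
top=B[:,2]
n=np.array([-a[1],a[0]])
# top line of wall: rays to ridge; per-slice x of max z
for lo in np.arange(t.min(),t.max(),.0125):
    S=B[(t>=lo)&(t<lo+.0125)]; print(round(lo-t.min(),4),len(S),(S[:,:2]@n).min().round(4),(S[:,:2]@n).max().round(4),S[:,2].max().round(4),S[S[:,2]>S[:,2].max()-.002].mean(0).round(4))
E
```

```text
rear (316.55694580078125, 104.70590209960938) (23.69624900817871, 123.077392578125) 89.474365234375 [0.0211 0.028  0.0304]
 ends [0.4856 0.0733 0.03  ] [0.6162 0.0415 0.03  ]
front (316.9922180175781, 150.47071838378906) (22.79165267944336, 118.31073760986328) 89.157470703125 [0.0214 0.028  0.0304]
 ends [0.4746 0.0257 0.03  ] [ 0.6044 -0.0053  0.03  ]
table z [ 0.36584895 -0.08789758 -0.00117466] apron [ 0.50626903 -0.13681205  0.00125696] [ 0.56968154 -0.02636308  0.02786073]
foot corners [ 0.4299 -0.1334  0.    ] [ 0.5703 -0.1671  0.    ]
rocker ((419.0, 120.5), (55.0, 36.0), 90.0) [0.6478 0.0148 0.0592] [0.6497 0.015  0.056 ]
bottle n 3977 axis [-0.95490449  0.29691313] zmax 0.0589399355466792
ext [-0.58450042 -0.46264728]
0.0 391 0.0115 0.066 0.0601 [ 0.5386 -0.2088  0.0586]
0.0125 443 0.0108 0.0621 0.0599 [ 0.5295 -0.2065  0.0586]
0.025 447 0.0106 0.0638 0.0595 [ 0.5177 -0.2022  0.0582]
0.0375 453 0.01 0.0633 0.0599 [ 0.5059 -0.1978  0.0584]
0.05 452 0.0097 0.0619 0.0594 [ 0.4937 -0.194   0.0582]
0.0625 444 0.0091 0.063 0.0597 [ 0.4822 -0.1895  0.0583]
0.075 430 0.0091 0.0617 0.0594 [ 0.4732 -0.1877  0.0579]
0.0875 319 0.013 0.0569 0.0547 [ 0.4628 -0.1846  0.0538]
0.1 318 0.0161 0.0552 0.0508 [ 0.4466 -0.1772  0.0495]
0.1125 280 0.0157 0.055 0.0508 [ 0.4358 -0.1732  0.0496]
```

Every measurement fits the nominal geometry: the rocker predicted from the rollers lands within 1 mm of where it was seen. The bottle's mid-point is at about mixer x -152, y +2, with a skew of 0.07 rad. I'll now place the fingertips behind its balance point.

```bash
cat >> meas.py <<'E'
O=np.array([.5265,-.0440]); XD=np.array([.2335,.9723]); YD=np.array([-.9723,.2335]); Q=quat(-YD)
def W(x,y,z): return [*(O+x*XD+y*YD),z]
def M(p): d=np.array(p[:2])-O; return (d@XD).round(4),(d@YD).round(4)
E
python3 - <<'E'
from meas import *
command_gripper(.02); print(r.tip_extent)
r.reach(W(-.204,-.0085,.14),Q)
r.move_straight(W(-.204,-.0085,.05),speed=.12)
hit=r.move_straight(W(-.204,-.0085,.014),speed=.02,max_force=3)
s=r.read_state(); print(hit,s["eef_pos"],M(s["eef_pos"]),s["contact_force"],s["grip_width"],s["time_s"])
r.move_straight([*s["eef_pos"][:2],s["eef_pos"][2]+.008],speed=.05)
im,P=cloud("wrist"); cv2.imwrite("pics/w2.png",im[...,::-1]); np.savez("w2",im=im,P=P); print(r.read_state()["time_s"])
E
```

```text
0.025
True [ 0.48705948 -0.24428712  0.02518099] (np.float64(-0.2039), np.float64(-0.0084)) [-0.20140221  0.90302167  5.61716709] 0.01973941658680972 6.2167
6.5917
```

View pics/w2.png

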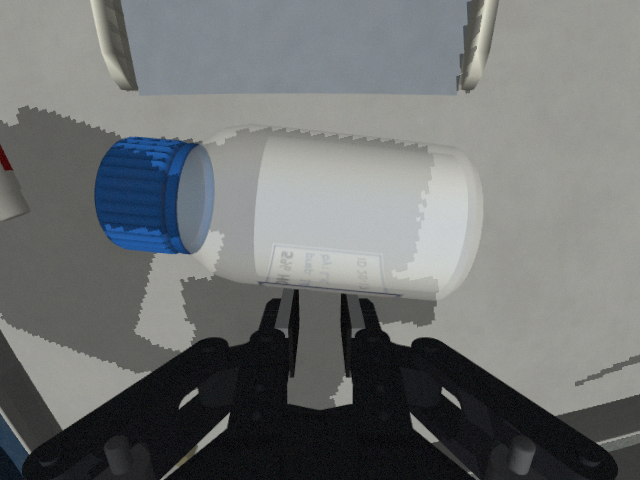

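The close view shows the fingertips centred at column 322, just behind the wall and at the balance point. The bottle spans columns 95 to 483, centred on the apron within about 1 mm. Touching the trolley confirmed that the tips stand 25 mm below the TCP. I'm starting the push as one straight line.

```bash
python3 - <<'E'
from meas import *
hit=r.move_straight(W(.034,-.0085,.068),speed=.026,max_force=12)
s=r.read_state(); print(hit,M(s["eef_pos"]),s["eef_pos"],s["contact_force"],s["time_s"])
r.hold(.5)
im,P=cloud("wrist"); cv2.imwrite("pics/w3.png",im[...,::-1]); np.savez("w3",im=im,P=P); print(r.read_state()["time_s"])
E
```

```text
False (np.float64(0.034), np.float64(-0.0085)) [ 0.54270414 -0.0129411   0.06799082] [ 0.09522196  1.32082608 -0.11570656] 15.9917
16.5417
```

View pics/w3.png

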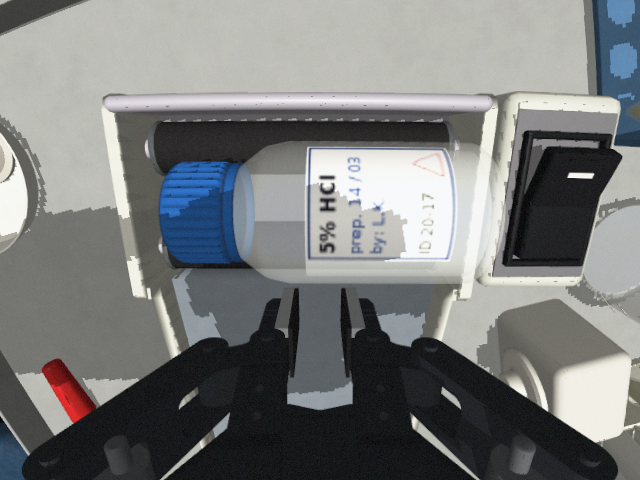

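The bottle now lies over the rollers, between the end plates (columns 160 to 495). I'll check its height and x position.

```bash
python3 - <<'E'
from meas import *
P=np.load("w3.npz")["P"]; 
for u0,u1 in((170,230),(310,370),(390,450)):
    B=P[145:285,u0:u1].reshape(-1,3); B=B[~np.isnan(B[:,2])]; B=B[B[:,2]<.1]; t=B[:,2].max(); S=B[B[:,2]>t-.002].mean(0); print(t.round(4),M(S))
S=P[145:180,540:615].reshape(-1,3); S=S[np.nanargmax(S[:,2])]; print("rocker hi",S,M(S)); print(P[175,580],M(P[175,580]))
E
```

```text
0.0725 (np.float64(0.0804), np.float64(0.0343))
0.0814 (np.float64(0.0802), np.float64(-0.0158))
0.0821 (np.float64(0.08), np.float64(-0.0421))
rocker hi [0.64114047 0.03627209 0.06919868] (np.float64(0.1048), np.float64(-0.0927))
[0.65261834 0.02639563 0.06466685] (np.float64(0.0979), np.float64(-0.1062))
```

The bottle is seated: its axis is at mixer x 80 and its top at about 81 mm, against a nominal 79.7 mm. Now I'll back off and press the switch.

```bash
python3 - <<'E'
from meas import *
r.move_straight(W(.0,-.0085,.072),speed=.06)
r.move_straight(W(.0,-.0085,.17),speed=.15)
command_gripper(0.0)
r.reach(W(.1,-.106,.17),Q)
r.move_straight(W(.1,-.106,.100),speed=.12)
f0=np.array(r.read_state()["contact_force"])
hit=r.move_straight(W(.1,-.106,.078),speed=.02,max_force=15)
s=r.read_state(); print(hit,s["eef_pos"],np.array(s["contact_force"])-f0,s["time_s"])
r.move_straight(W(.1,-.106,.15),speed=.1)
r.reach(W(.03,-.05,.22),Q)
im,P=cloud("wrist"); cv2.imwrite("pics/w4.png",im[...,::-1]); np.savez("w4",im=im,P=P); print(r.read_state()["time_s"])
for c in ((.098,-.106),(.074,-.106)):
    m=np.linalg.norm(P[...,:2]-np.array(W(*c,0)[:2]),axis=-1)<.002; print(c,np.nanmedian(P[m][:,2]))
E
```

```text
True [0.65340842 0.02889862 0.0840446 ] [-2.31230649 -0.53295859  6.46931888] 20.55
21.9417
(0.098, -0.106) 0.05902789244215127
(0.074, -0.106) 0.06421296193934281
```

View pics/w4.png

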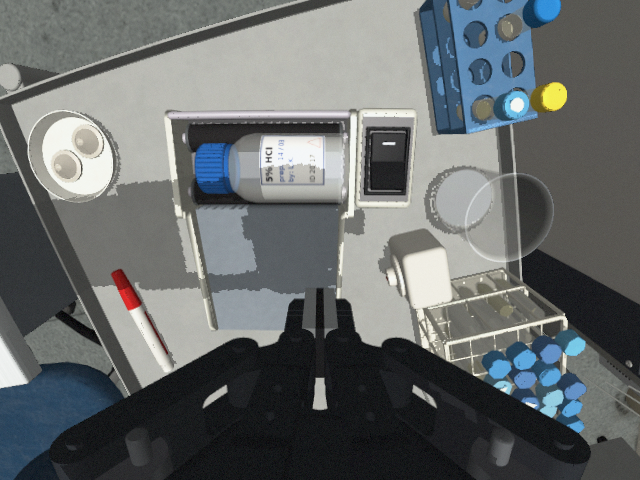

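The rocker at (388,160) is flipped: its pressed end is level at 59.0 mm and the other end now stands up. The bottle rests in the nip, the bystanders are where they were, and the arm is clear of everything.

```bash
python3 -c "
from h import *
print(r.finish_job())"
```

```text
the job is handed in; nothing more can be done
None
```

I pushed the bottle up the apron in one slow, steady push, it settled between the two rollers, and I then pressed the rocker switch fully down to on; the job is handed in at about 22 s of the 45 s allowed.

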